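Close the thickness gauge on the coupon with its ratchet knob

ROBOT

A 6-joint arm with a two-finger parallel gripper is mounted at the origin on the work surface. World frame = base frame: x ahead of the robot, y to its left, z up, the work surface at z = 0. Lengths are in m, angles in degrees, forces in N, time in s.
With the tool pointing down it reaches from about 0.425 to 0.95 m from the base axis. Payload 3.5 kg.
Tool frame: the origin (TCP) lies midway between the tips of the shut fingers; the grasp point (between the pads) lies 19 mm behind it (hold_point_z is the distance from the TCP to the grasp point, in m); z points along the fingers, y is the direction in which the jaws open and shut (so a half turn about z gives the same grasp; the last joint's range is limited). The gripper opens to 85 mm and grips with 20 to 120 N. Pads are 22 mm wide; open, the fingers measure 114 mm over their backs; the gripper's body (76 mm by 85 mm) begins 54 mm behind the grasp point. The pads swing forward as they close: fully open they stand 13 mm farther back than shut.
Start: joints at [-83.996, 16.404, 90.338, -0, 73.258, -8.594], TCP at [0.17, -0.653, 0.231] pointing down, gripper open.
Joint ranges: [-158.93, 158.93], [-51.34, 127.21], [12.03, 142.37], [-87.48, 267.48], [13.55, 161.25], [-162.69, 162.69]. Speed limits (degrees/s): [159.86, 159.86, 180, 180, 180, 180].

INTERFACE

Orientations are given as a 3x3 rotation matrix whose columns are the frame's x, y, z axes.
In Python, from cell import * gives the robot as it stands.
- The arm moves only by the tool jog_arm, never from a script. Its arguments are lists of equal length, an entry for each row: "delta_rot": the turn, a rotation vector about the tool's x, y, z in rad, a list of three; "linear": the shift along the tool's x, y, z in cm, a list of three; "fingers": the opening, from 0 (shut) to 1 (fully open). A call has 1 to 5 rows; each row shifts and turns the commanded pose from where the row before left it, along the tool's axes as they then stand; what a row does not reach is not made up. A row lasts 1/8 s, in which the tool goes at most 62.5 mm and 10.7 degrees, less where a joint would pass 70% of its speed; a pose out of reach is approached as far as the arm can. A call is refused whole if a number of a shift passes 6.25 or a number of a turn 0.188, either way. A call with a gripper value outside its range is refused whole. The fingers move at their own pace and stop on an object; "grip_force" is the grip in N (left out, the last holds). Time passes only in rows, so rows that do not move let the fingers close. It gives the time, the measured TCP pose, the force and the opening at its end, in the units of the state.
- observe(): the state, without advancing time (a new reading comes with each control period).
- camera(name): name is "scene" or "top"; returns a dict with "image" (400x640x3 uint8, blue, green, red), "range_z" (400x640 float32, m along the optical axis (not along the pixel's ray), 0 where there is no reading), "K" (3x3 intrinsics, pixels), "dist_coeffs" ([k1, k2, p1, p2, k3] as OpenCV has them; the pictures are not rectified), "R" (3x3) and "t" (3): a world point X has camera coordinates R X + t. Camera axes: x right, y down, z forward; pixel columns grow to the right and rows downward; lengths in m; the calibration is good to about 2 mm. A picture is of the moment at which its call begins.
- hand_in(): hands the job in, once; it reports no verdict.
Trained networks look in a picture, given as the dict that the camera call returned (one of the last four; its "shot" number tells which), for a name from the list of things; names that differ only in an ending like _2 or _b are one class to them, and where a whole thing is asked for, a point or a joint stands for the part that bears it (a point fixed in the world has none). Each returns a list of dicts, best first, with "p" (0 to 1); they miss things now and then, are a little off and sometimes report something else, mostly with a low value. They report only what shows in the picture. A call takes as long as a camera call.
- look_for(picture, label): "bbox" ([left, top, right, bottom] in pixels, round what is visible of it).
- masks_of(picture, label): "pixels" (400x640 bool, what is visible of it) and "bbox" ([left, top, right, bottom] in pixels, round what is visible of it).
The state is a dict: "time_s": time; "joint_positions": joint angles; "qd": joint speeds; "joint_efforts": joint torques, N m; "ee_pos": TCP position; "orientation": TCP orientation; "force": force on the tool from outside, world axes, zero at the start; "wrist_torque": the same for the moment, N m; "grip_width": finger opening in m.
Only numpy, scipy, OpenCV 4.12 (cv2) and the standard library are available. Lean on these libraries where they do the work, as an engineer would, in place of code of your own. Each camera call takes 0.05 s, during which the arm holds its last target. There are 200 camera calls.

TASK

A dark square coupon lies on the anvil of one of the two thickness gauges. Turn the ratchet knob on top of that gauge clockwise (seen from above) until its spindle has closed on the coupon and the knob's slip clutch gives and slips on by at least one click (15 degrees), then let go, leaving the spindle closed. Do not turn the other gauge, which is empty.

Things in the scene. Friction and masses are not known exactly. Their poses are not given: they have to be found in the camera images.
- ratchet_centre (a point): Centre of the ratchet knob of the gauge with the coupon: upright round ribbed steel, 34 mm wide, 26 mm high, topmost part of the gauge (top 184 mm above table), free all round; grip at any yaw. Below, on its axis: 26 mm wide thimble, 26 mm high; white arm 32 mm wide, top at 116 mm; spindle; fixed dark 74 mm square coupon on the anvil, its sides showing from above. The gauge is bolted down.
- thimble (a joint): Turn of the thimble (slim aluminium sleeve under the knob) and spindle of the gauge with the coupon, rad, growing clockwise from above. Starts between 0.45 and 0.9; stops hard at 1.2, where the spindle closes on the coupon. It turns freely (0.03 N m), carried along by the knob either way.
- ratchet (a joint): Slip of the knob relative to the thimble, rad, growing clockwise from above; 0 at the start, never below 0. The clutch slips at a steady 0.12 N m: it stays 0 while the thimble turns along and grows once that has stopped. One click is 0.26 rad. A clockwise turn of 1.2 rad in one grasp is always enough; further turning does no harm.
- spare_thimble (a joint): Turn of the thimble of the other gauge, rad, 0 at the start: same instrument, same knob at the same height, but no coupon on its bare round steel anvil. Either gauge may be the left one; they stand about 0.3 to 0.55 m apart. It turns freely; leave it alone.

How it is judged:
By the outcome, as a careful person would: the job done as asked, in the order asked, and still so for the second after the job is handed in, with the robot touching nothing.
It also fails if it takes over 32 s, if anything falls off the work surface, if the arm or the gripper's body presses on something with over 40 N, if the wrist force passes 120 N, or if a joint passes its speed limit or range.

## Working session

There is one attempt and no reset: what is moved stays moved. The work goes in short steps, Python scripts to look and compute and a tool call to move; the robot and the scene stay as the last step left them, time stands still between calls to the robot, and variables do not carry over. Pictures are saved under pics/ and viewed, about 8 in all and at most 12, crops included, and the job is handed in when it is done.

Besides the shell and the picture viewer there is one more tool, called after "Request:" by a JSON object that holds its "fn" and its "kwargs". jog_arm: Moves the arm, as the interface text tells. Its arguments: {"type":"object","properties":{"delta_rot":{"type":"array"},"linear":{"type":"array"},"fingers":{"type":"array"},"grip_force":{"type":"number"}},"required":["delta_rot","linear","fingers"]}

```bash
mkdir -p pics
cat > h.py <<'E'
from cell import *
import numpy as np, cv2
def world(c,px,z=None):
    """pixels -> world, via plane height z or measured depth"""
    px=np.atleast_2d(px).astype(float)
    n=cv2.undistortPoints(px[:,None],np.array(c["K"]),np.array(c["dist_coeffs"]))[:,0]
    r=np.c_[n,np.ones(len(n))]; R=np.array(c["R"]); t=np.array(c["t"])
    o=-R.T@t; d=r@R
    s=(z-o[2])/d[:,2] if z is not None else c["range_z"][px[:,1].astype(int),px[:,0].astype(int)]
    return o+d*np.reshape(s,(-1,1))
E
python3 - <<'E'
from h import *
for n in("top","scene"):
    c=camera(n); cv2.imwrite(f"pics/{n}1.png",c["image"])
    print(n,"cam at",(-np.array(c["R"]).T@c["t"]).round(3))
    for l in("ratchet_centre","thimble","spare_thimble"):
        for m in masks_of(c,l)[:3]:
            v,u=np.nonzero(m["pixels"]); w=world(c,np.c_[u,v]); ok=c["range_z"][v,u]>0; w=w[ok]
            top=w[w[:,2]>w[:,2].max()-.012]
            print(l,round(m["p"],2),np.round(m["bbox"]),len(u),"top",top[:,:2].mean(0).round(4),((top.min(0)+top.max(0))/2).round(4),"zmax",w[:,2].max().round(3),"ext",np.ptp(top,axis=0).round(3))
print(observe())
E
```

```text
top cam at [ 0.516 -0.02   0.913]
ratchet_centre 0.73 [215. 172. 236. 190.] 271 top [0.5799 0.1747] [0.5809 0.1755 0.1825] zmax 0.188 ext [0.033 0.035 0.012]
thimble 0.61 [218. 173. 237. 191.] 280 top [0.5805 0.1741] [0.5812 0.1747 0.1825] zmax 0.188 ext [0.033 0.033 0.012]
spare_thimble 0.89 [413. 174. 439. 195.] 314 top [ 0.5815 -0.2116] [ 0.5808 -0.2119  0.1826] zmax 0.188 ext [0.033 0.035 0.012]
scene cam at [ 1.07  -0.129  0.692]
ratchet_centre 0.89 [419. 187. 439. 204.] 299 top [0.5836 0.1727] [0.5806 0.1737 0.1823] zmax 0.188 ext [0.033 0.033 0.012]
thimble 0.6 [418. 186. 439. 214.] 470 top [0.5829 0.1731] [0.5804 0.1743 0.1823] zmax 0.188 ext [0.034 0.034 0.012]
spare_thimble 0.94 [215. 214. 237. 244.] 523 top [ 0.5844 -0.2133] [ 0.5825 -0.214   0.1821] zmax 0.188 ext [0.035 0.036 0.012]
{'time_s': 0.4, 'joint_positions': array([-8.39958716e+01,  1.64127770e+01,  9.03487621e+01, -3.61235813e-04,
        7.32601542e+01, -8.59396569e+00]), 'qd': array([-0.0455536 , -0.04837821, -0.08162218,  0.0490616 , -0.02047622,
        0.0687606 ]), 'joint_efforts': array([-1.25646802e-04, -4.05288148e+01, -2.92352039e+01, -1.24299245e-04,
        2.01896648e-03, -3.93426944e-06]), 'ee_pos': array([ 0.17014604, -0.65309856,  0.23112067]), 'orientation': array([[ 9.67717098e-01,  2.52038918e-01, -4.56079606e-05],
       [ 2.52038917e-01, -9.67717026e-01,  3.75909670e-04],
       [ 5.06082666e-05, -3.75269196e-04, -9.99999928e-01]]), 'force': array([ 1.01738346, -0.42000929,  0.49094125]), 'wrist_torque': array([-0.02417858, -0.02745926,  0.01128423]), 'grip_width': 0.08524738624663943}
```

View pics/top1.png

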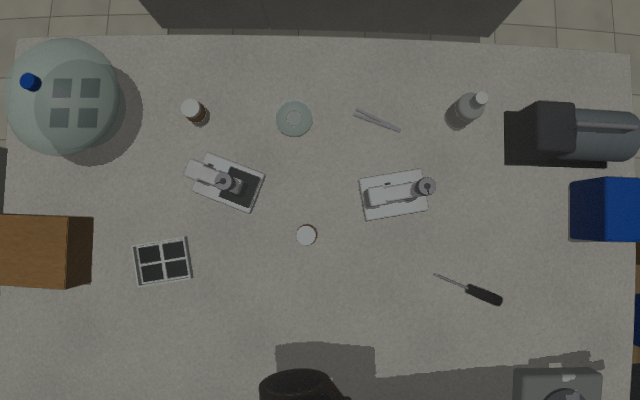

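View pics/scene1.png

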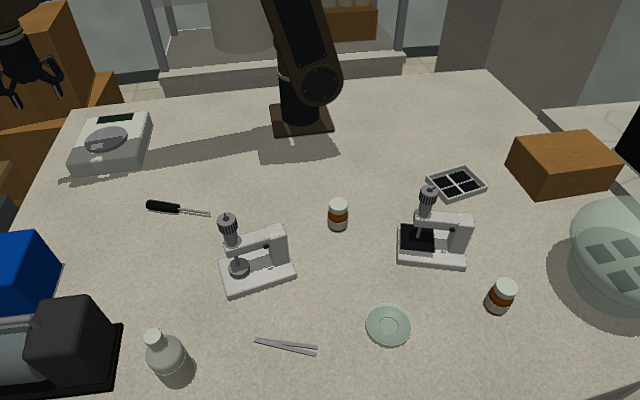

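The left gauge (knob at about top-view pixel 225,181, y≈+0.175) has the dark coupon: around (243,190) in the top view and (417,238) in the scene view. The right gauge shows a bare round anvil. The knob measures about (0.581, 0.1745) with its top at about 0.184, as given. Next I swing round at travel height.

Request:
{"fn": "jog_arm", "kwargs": {"delta_rot": [[0,0,-0.09],[0,0,-0.09],[0,0,-0.09],[0,0,-0.09],[0,0,-0.09]], "linear": [[6,0.3,0],[6,0.3,0],[6,0.3,0],[6,0.3,0],[6,0.3,0]], "fingers": [1,1,1,1,1], "grip_force": 40}}

```text
time_s: 1.02
ee_pos: [0.448, -0.5405, 0.2313]
orientation: [[0.76, 0.65, 0.0], [0.65, -0.76, -0.0], [-0.0, 0.0, -1.0]]
force: [1.0, -0.7, -0.0]
grip_width: 0.0851
```

Request:
{"fn": "jog_arm", "kwargs": {"delta_rot": [[0,0,-0.095],[0,0,-0.095],[0,0,-0.095],[0,0,-0.095],[0,0,-0.095]], "linear": [[6,-1.0,0],[6,-1.0,0],[6,-1.0,0],[6,-1.0,0],[6,-1.0,0]], "fingers": [1,1,1,1,1]}}

```text
time_s: 1.65
ee_pos: [0.5945, -0.2766, 0.2314]
orientation: [[0.378, 0.926, 0.001], [0.926, -0.378, -0.0], [0.0, 0.001, -1.0]]
force: [0.8, -0.8, 0.1]
grip_width: 0.0852
```

Request:
{"fn": "jog_arm", "kwargs": {"delta_rot": [[0,0,-0.095],[0,0,-0.095],[0,0,-0.095],[0,0,-0.095],[0,0,-0.095]], "linear": [[6,-1.0,0],[6,-1.0,0],[6,-1.0,0],[6,-1.0,0],[6,-1.0,0]], "fingers": [1,1,1,1,1]}}

```text
time_s: 2.28
ee_pos: [0.6043, 0.0248, 0.2315]
orientation: [[-0.087, 0.996, 0.001], [0.996, 0.087, 0.0], [0.0, 0.001, -1.0]]
force: [0.3, 0.1, -0.8]
grip_width: 0.0852
```

Request:
{"fn": "jog_arm", "kwargs": {"delta_rot": [[0,0,0],[0,0,0],[0,0,0],[0,0,0]], "linear": [[5,-0.34,0],[5,-0.34,0],[5.1,-0.34,0],[0,0,0]], "fingers": [1,1,1,1]}}

```text
time_s: 2.78
ee_pos: [0.5808, 0.1755, 0.2315]
orientation: [[-0.089, 0.996, 0.0], [0.996, 0.089, 0.001], [0.001, 0.0, -1.0]]
force: [0.5, 0.1, -0.5]
grip_width: 0.0855
```

Run:
```python
from h import *
c=camera("scene"); s=observe(); print(s["ee_pos"],s["joint_positions"].round(1))
im=cv2.resize(c["image"][120:300,330:530],None,fx=3,fy=3); cv2.imwrite("pics/s2.png",im)
for m in masks_of(c,"ratchet_centre")[:2]:
    v,u=np.nonzero(m["pixels"]&(c["range_z"]>0)); w=world(c,np.c_[u,v]); top=w[abs(w[:,2]-.18)<.01]
    print(m["p"],m["bbox"],((top.min(0)+top.max(0))/2).round(4))
```

```text
[0.58124463 0.17375921 0.2314134 ] [  7.1   7.9 100.3  -0.   71.8   2.1]
0.52 [420.9, 184.4, 437.6, 205.7] [0.5805 0.1742 0.1786]
```

View pics/s2.png

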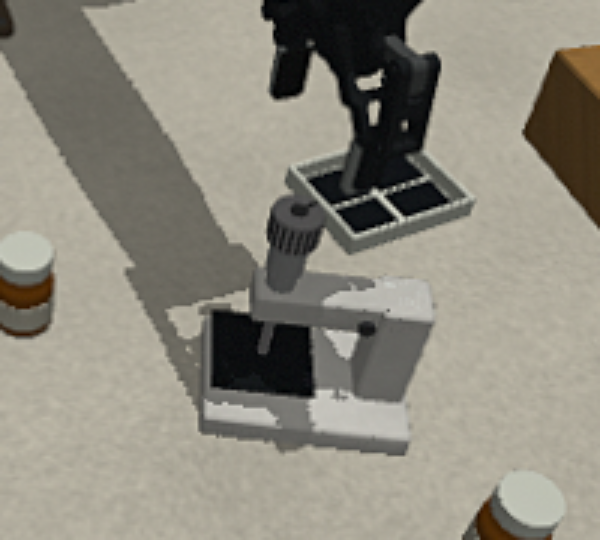

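Run:
```python
from h import *
c=camera("scene"); s=observe(); print(s["ee_pos"])
p=s["ee_pos"]; y=s["orientation"][:,1]; up=np.array([0,0,.013])
P=np.array([p,p+up-y*.05,p+up+y*.05,[.5808,.1744,.184]])
print(((cv2.projectPoints(P,cv2.Rodrigues(np.array(c["R"]))[0],np.array(c["t"]),np.array(c["K"]),np.array(c["dist_coeffs"]))[0][:,0]-[330,120])*3).round())
```

```text
[0.58180133 0.17182383 0.23137574]
[[309. 158.]
 [276.  93.]
 [353. 195.]
 [297. 212.]]
```

The projected fingertips match the picture: left (276,93), right (353,195), knob top (297,212) in the crop. Next I descend part way and check for drift.

Request:
{"fn": "jog_arm", "kwargs": {"delta_rot": [[0,0,0],[0,0,0],[0,0,0],[0,0,0]], "linear": [[0,0,1.5],[0,0,1],[0,0,0],[0,0,0]], "fingers": [1,1,1,1]}}

```text
time_s: 3.42
ee_pos: [0.5818, 0.1721, 0.2062]
orientation: [[-0.083, 0.997, -0.0], [0.997, 0.083, -0.0], [-0.0, -0.0, -1.0]]
force: [0.2, -0.2, 0.8]
grip_width: 0.0854
```

```bash
python3 -c "
from h import *
print(observe()['ee_pos'])"
```

```text
[0.58176101 0.17206999 0.20617768]
```

Request:
{"fn": "jog_arm", "kwargs": {"delta_rot": [[0,0,0],[0,0,0],[0,0,0],[0,0,0],[0,0,0]], "linear": [[0.22,-0.1,0],[0,0,1.5],[0,0,2],[0,0,2],[0,0,0]], "fingers": [1,1,1,1,1]}}

```text
time_s: 4.05
ee_pos: [0.5784, 0.1742, 0.1476]
orientation: [[-0.084, 0.996, -0.006], [0.996, 0.084, -0.001], [-0.0, -0.007, -1.0]]
force: [0.2, -0.7, -0.5]
grip_width: 0.0855
```

Request:
{"fn": "jog_arm", "kwargs": {"delta_rot": [[0,0,0],[0,0,0],[0,0,0],[0,0,0],[0,0,0]], "linear": [[0,0,0],[0,0,0],[0,0,0],[0,0,0],[0,0,0]], "fingers": [0.6,0.4,0,0,0], "grip_force": 40}}

```text
time_s: 4.68
ee_pos: [0.5797, 0.1745, 0.1526]
orientation: [[-0.084, 0.996, -0.002], [0.996, 0.084, -0.0], [-0.0, -0.002, -1.0]]
force: [-4.0, -0.6, 5.8]
grip_width: 0.033
```

Request:
{"fn": "jog_arm", "kwargs": {"delta_rot": [[0,0,0],[0,0,0.1],[0,0,0.15],[0,0,0.15],[0,0,0.15]], "linear": [[0,0,0],[0,0,0],[0,0,0],[0,0,0],[0,0,0]], "fingers": [0,0,0,0,0], "grip_force": 60}}

```text
time_s: 5.3
ee_pos: [0.5792, 0.1745, 0.1527]
orientation: [[0.453, 0.892, -0.004], [0.892, -0.453, -0.001], [-0.002, -0.003, -1.0]]
force: [-6.9, -1.0, 6.9]
grip_width: 0.0322
```

```bash
python3 -c "
from h import *
s=observe();print(s['wrist_torque'],s['force'],s['ee_pos'],s['joint_positions'][5])"
```

```text
[-0.17481143  1.08002188  0.09041269] [-6.87534137 -0.97564085  6.85880286] [0.57918313 0.17453471 0.15265109] 34.10411216808579
```

Request:
{"fn": "jog_arm", "kwargs": {"delta_rot": [[0,0,0.15],[0,0,0.15],[0,0,0.15],[0,0,0.15],[0,0,0.15]], "linear": [[0,0,0],[0,0,0],[0,0,0],[0,0,0],[0,0,0]], "fingers": [0,0,0,0,0]}}

```text
time_s: 5.92
ee_pos: [0.5787, 0.175, 0.1527]
orientation: [[0.939, 0.344, -0.005], [0.344, -0.939, 0.0], [-0.005, -0.002, -1.0]]
force: [-8.1, 0.6, 6.4]
grip_width: 0.0322
```

```bash
python3 -c "
from h import *
s=observe();print(s['wrist_torque'],s['force'],s['ee_pos'],s['joint_positions'][5])"
```

```text
[-0.02503156  1.31811885  0.1362222 ] [-8.10062439  0.64339306  6.35882789] [0.5786907  0.17497382 0.1526675 ] 77.07525163199286
```

Request:
{"fn": "jog_arm", "kwargs": {"delta_rot": [[0,0,0.1],[0,0,0.1],[0,0,0.1],[0,0,0.1],[0,0,0]], "linear": [[0,0,0],[0,0,0],[0,0,0],[0,0,0],[0,0,0]], "fingers": [0,0,0,0,0]}}

```text
time_s: 6.55
ee_pos: [0.5786, 0.1753, 0.1526]
orientation: [[0.999, -0.045, -0.005], [-0.045, -0.999, 0.001], [-0.005, -0.001, -1.0]]
force: [-7.4, 0.7, 6.5]
grip_width: 0.0324
```

```bash
python3 -c "
from h import *
s=observe();print(s['wrist_torque'],s['force'],s['ee_pos'],s['joint_positions'][5],s['grip_width'],s['time_s'])"
```

```text
[0.12211481 1.26940901 0.02405949] [-7.3502996   0.6660234   6.52243468] [0.57856045 0.17534494 0.15264395] 99.77860729180782 0.03242308014874906 6.55
```

Net turn is 1.70 rad. The wrist yaw moment rose to about 0.09–0.14 N·m, consistent with the clutch slipping. Release and lift.

Request:
{"fn": "jog_arm", "kwargs": {"delta_rot": [[0,0,0],[0,0,0],[0,0,0],[0,0,0],[0,0,0]], "linear": [[0,0,0],[0,0,0],[0,0,0],[0,0,0],[0,0,0]], "fingers": [1,1,1,1,1]}}

```text
time_s: 7.18
ee_pos: [0.5805, 0.1744, 0.1512]
orientation: [[0.999, -0.045, -0.0], [-0.045, -0.999, -0.0], [-0.0, 0.0, -1.0]]
force: [-0.3, 0.1, 1.0]
grip_width: 0.0848
```

Request:
{"fn": "jog_arm", "kwargs": {"delta_rot": [[0,0,0],[0,0,0],[0,0,0],[0,0,0],[0,0,0]], "linear": [[0,0,-1],[0,0,-2.5],[0,0,-3.5],[0,0,-4],[0,0,-3]], "fingers": [1,1,1,1,1]}}

```text
time_s: 7.8
ee_pos: [0.5809, 0.1746, 0.2945]
orientation: [[0.999, -0.045, 0.003], [-0.045, -0.999, 0.0], [0.003, -0.001, -1.0]]
force: [0.2, -0.3, 0.5]
grip_width: 0.0854
```

Run:
```python
from h import *
c=camera("scene"); s=observe(); print(s["ee_pos"],s["force"],s["wrist_torque"],s["time_s"])
im=cv2.resize(c["image"][120:300,330:530],None,fx=3,fy=3); cv2.imwrite("pics/s3.png",im)
```

```text
[0.58264206 0.17486385 0.29944453] [0.82574506 0.6182695  3.47827387] [-0.04343579 -0.03621439 -0.01809697] 7.85
```

View pics/s3.png

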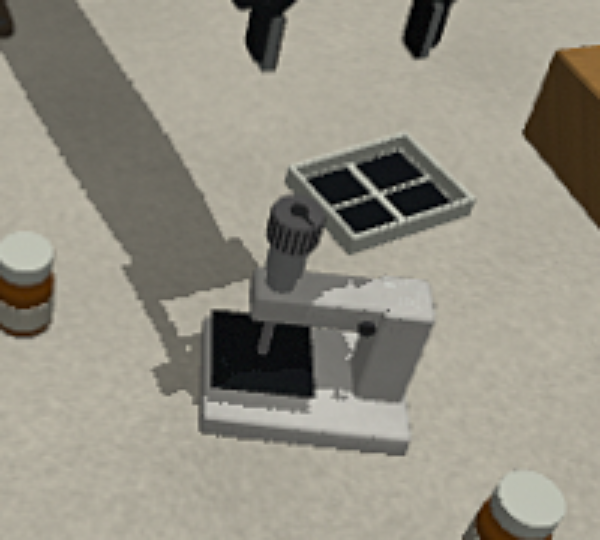

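The gripper is clear above the knob (fingers at crop 265,40 and 430,30), the gauge stands undisturbed, and the mark on the knob top now points another way (about 300,213). I let the arm settle and hand in.

Request:
{"fn": "jog_arm", "kwargs": {"delta_rot": [[0,0,0],[0,0,0],[0,0,0]], "linear": [[0,0,0],[0,0,0],[0,0,0]], "fingers": [1,1,1]}}

```text
time_s: 8.22
ee_pos: [0.5797, 0.1744, 0.2892]
orientation: [[0.999, -0.045, -0.003], [-0.045, -0.999, -0.0], [-0.003, 0.001, -1.0]]
force: [-0.2, -0.1, -0.2]
grip_width: 0.0856
```

```bash
python3 -c "
from cell import *
print(hand_in())"
```

```text
the job is handed in; nothing more can be done
None
```

I turned the ratchet knob of the left gauge, the one with the coupon, about 1.70 rad (98°) clockwise in one grasp. I then opened the gripper, lifted clear and handed the job in at about 8.2 s. The task gives 1.2 rad as always enough. I never touched the other gauge; the arm only passed over it, about 5 cm above its knob.

**Checks that agreed:**
- **Knob position:** both cameras put the knob at about (0.581, 0.174), with its top near the given 184 mm.
- **Grip:** the fingers closed to 32–33 mm on the 34 mm knob and held steady through the turn.
- **Clutch slip:** the turning moment at the wrist rose to 0.09 and then 0.14 N·m, roughly the clutch's 0.12 N·m and well above the thimble's 0.03 N·m.
- **Release:** the force on the tool was near zero after letting go, and the last picture shows the gripper clear of the gauge.

**Less certain:**
- **Slip angle:** I worked it out from the wrist turn and the moment. I did not measure it on the knob itself.
- **Moment after stopping:** it read only 0.02 N·m once the turn ended, which I put down to the arm relaxing.
- **Side load:** about 8 N acted on the wrist while gripping, from being 1–2 mm off centre, and it went away on release.

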